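# Tip the pan of blanks into the hopper

## Task

Tip up the hinged loading pan, which has a handle bar at its rear, so that all five aluminium blanks slide out of it into the hopper, then lower the pan back down onto its rest without letting it drop. Leave the other things on the bench where they are.

Things in the scene. Friction and masses are not known exactly. Their poses are not given: they have to be found in the camera images.
- stand: fixed loading stand; origin on the table under the hinge axis, z up, x the pouring direction (from pan to hopper), y along the hinge. Base plate 440 x 220 mm, 8 mm thick, x from -200 to 240 mm. The hopper is an open steel box, inside x from -11 to 190 mm and y within 96 mm, floor 12 mm above the table, rim about 105 mm high, with flared guards outside the rim on the three far sides up to 155 mm high
- hinge (a point): midpoint of the pan's hinge axis, fixed, 115 mm above the table and straight above the stand's origin; axes as the stand's (hinge along y). Pan: aluminium tray 157 mm long behind the hinge, 146 mm wide, 36 mm deep, no wall on the hopper side, about 0.4 kg and about 0.3 kg of blanks.
- handle (a point): middle of the pan's handle bar: round steel, 12 mm thick, 110 mm long, parallel to the hinge, held only at its ends. Pan down: 185 mm behind (stand -x) and 85 mm above the hinge axis, 49 mm above the pan's rim; it swings about the hinge on a radius of 204 mm. Pushed straight sideways from there it jams on the finger: a finger behind it must rise with it along its arc
- pan (a joint): tilt of the pan: 0 = down and level on its rest, grows as its rear and handle swing up and over towards the hopper (the handle first rises), stop at 1.25 rad. The hinge is free: let go, the pan falls back from any tilt. Blanks have all slid out by about 0.9 rad
- blank1_center (a point): square aluminium block 32 x 32 x 24 mm, lying loose in the pan; point at its centre
- blank2_center (a point): round aluminium slug 34 mm across, 26 mm tall, lying loose in the pan; point at its centre
- blank3_center (a point): square aluminium block 32 x 32 x 24 mm, lying loose in the pan; point at its centre
- blank4_center (a point): round aluminium slug 34 mm across, 26 mm tall, lying loose in the pan; point at its centre
- blank5_center (a point): L-shaped aluminium angle offcut 36 x 30 x 32 mm, lying loose in the pan; point at its centre
- flap_wheel: bystander, loose: grey flap wheel, a disc 48 mm across and 30 mm tall, on the small ledge at the stand's +y side; origin under its centre
- tape_roll: bystander, loose: roll of tape lying flat, 100 mm across, 30 mm tall; origin under its centre
- hammer: bystander, loose: hammer lying on the table; origin on its underside
- wire_brush: bystander, loose: hand brush lying on the table; origin on its underside
- spray_can: bystander, loose: grey can 60 mm across, 160 mm tall; origin under its centre
- wrench: bystander, loose: wrench lying on the table; origin on its underside
- disc_stack: bystander, loose: stack of grinding discs 115 mm across, 18 mm tall; origin under its centre

How it is judged (in metres and radians):
On the way:
1. with the pan tipped up (over 0.4 rad), all five blanks are inside the hopper (value of joint pan above 0.4 rad and x of blank1_center in the frame of stand between -0.008 and 0.192 m and y of blank1_center in the frame of stand between -0.097 and 0.097 m and z of each of blank1_center, blank2_center, blank3_center, blank4_center, blank5_center in the frame of stand below 0.105 m and x of blank2_center in the frame of stand between -0.008 and 0.192 m and y of blank2_center in the frame of stand between -0.097 and 0.097 m and x of blank3_center in the frame of stand between -0.008 and 0.192 m and y of blank3_center in the frame of stand between -0.097 and 0.097 m and x of blank4_center in the frame of stand between -0.008 and 0.192 m and y of blank4_center in the frame of stand between -0.097 and 0.097 m and x of blank5_center in the frame of stand between -0.008 and 0.192 m and y of blank5_center in the frame of stand between -0.097 and 0.097 m), for 0.1 s.
At the end, for the whole second after the job is handed in: all five blanks lie inside the hopper with their centres between its walls and below its rim (105 mm), and the pan is down on its rest (tilt under 0.06 rad) (x of blank1_center in the frame of stand between -0.008 and 0.192 m and y of blank1_center in the frame of stand between -0.097 and 0.097 m and z of each of blank1_center, blank2_center, blank3_center, blank4_center, blank5_center in the frame of stand below 0.105 m and x of blank2_center in the frame of stand between -0.008 and 0.192 m and y of blank2_center in the frame of stand between -0.097 and 0.097 m and x of blank3_center in the frame of stand between -0.008 and 0.192 m and y of blank3_center in the frame of stand between -0.097 and 0.097 m and x of blank4_center in the frame of stand between -0.008 and 0.192 m and y of blank4_center in the frame of stand between -0.097 and 0.097 m and x of blank5_center in the frame of stand between -0.008 and 0.192 m and y of blank5_center in the frame of stand between -0.097 and 0.097 m and value of joint pan below 0.06 rad); the robot touches nothing.
It fails at once if the pan drops or slams (falls faster than 4 rad/s) (velocity of joint pan below -4 rad/s).
It fails at once if a bystander is moved by more than 40 mm (distance of any of flap_wheel, tape_roll, hammer, wire_brush, spray_can, wrench, disc_stack from where it was at the start of the episode above 0.04 m).
It also fails if it takes over 54 s, if anything falls off the work surface, if the arm or the gripper's body presses on something with over 40 N, if the wrist force passes 120 N, or if a joint passes its speed limit or range.

## Robot

A 6-joint arm with a two-finger parallel gripper is mounted at the origin on the work surface. World frame = base frame: x ahead of the robot, y to its left, z up, the work surface at z = 0. Lengths are in m, angles in degrees, forces in N, time in s.
With the tool pointing down it reaches from about 0.375 to 0.9 m from the base axis. Payload 3.1 kg.
Tool frame: the origin (TCP) lies at the very end of the fingers, on their centre line; the grasp point (between the pads) lies 19 mm behind it; x points along the fingers, z is the direction in which the jaws open and shut, and the axes are right-handed (so a half turn about x gives the same grasp; the last joint's range is limited). The gripper opens to 87 mm and grips with 3 to 60 N. Pads are 19 mm wide; open, the fingers measure 117 mm over their backs; the gripper's body (75 mm by 190 mm) begins 51 mm behind the grasp point.
Start: joints at [-85.858, 30.224, 82.088, -0, 67.689, -10.227], TCP at [0.155, -0.605, 0.201] pointing down, gripper open.
Joint ranges: [-176.69, 176.69], [-43.24, 126.21], [12.49, 139.97], [-82, 262], [0, 151.66], [-163.58, 163.58]. Speed limits (degrees/s): [159.86, 159.86, 180, 180, 180, 180].

## Interface

Orientations are given as a 3x3 rotation matrix whose columns are the frame's x, y, z axes.
In Python, from rig import bot gives the robot as it stands.
- The arm moves only by the tool send_rows, never from a script. Its arguments are lists of equal length, an entry for each row: "fingers": the opening, from 0 (shut) to 1 (fully open); "dp": the shift along the world's x, y, z in mm, a list of three; "turn": the turn, a rotation vector about the world's x, y, z in rad, a list of three. In form: {"fingers": [fingers, ...], "dp": [[tx, ty, tz], ...], "turn": [[rx, ry, rz], ...]}. A call has 1 to 10 rows; each row is the pose to reach, as a shift and turn from the pose measured when the call began; what a row does not reach only later rows make up. A row lasts 1/12 s, in which the tool goes at most 41.7 mm and 7.16 degrees, less where a joint would pass 70% of its speed; a pose out of reach is approached as far as the arm can. A call with a gripper value outside its range is refused whole. The fingers move at their own pace and stop on an object; the grip force is fixed at half the most. Time passes only in rows, so rows that repeat a pose let the fingers close. It gives the time, the measured TCP pose, the force and the opening at its end, in the units of the state.
- bot.read_state(): the state, without advancing time (a new reading comes with each control period).
- bot.capture(name): name is "scene" or "top" or "wrist"; returns a dict with "img" (420x560x3 uint8, blue, green, red), "z_map" (420x560 float32, m along the optical axis (not along the pixel's ray), 0 where there is no reading), "mtx" (3x3 intrinsics, pixels), "origin" and "orientation" of the camera in the world; the wrist camera has in their place "hand_eye" (4x4, takes a point from camera to tool coordinates, whose origin is the TCP and whose axes are the tool frame's). Camera axes: x right, y up, looking along -z (the intrinsics and any distortion apply to the point x, -y, -z); pixel columns grow to the right and rows downward; lengths in m; the calibration is good to about 2 mm. A picture is of the moment at which its call begins: read the wrist's pose just before it.
- bot.hand_in(): hands the job in, once; it reports no verdict.
The state is a dict: "time_s": time; "joint_positions": joint angles; "qvel": joint speeds; "tau": joint torques, N m; "position": TCP position; "tcp_rot": TCP orientation; "force": force on the tool from outside, world axes, zero at the start; "moment": the same for the moment, N m; "opening": opening from 0.0 (shut) to 1.0 (fully open).
Only numpy, scipy, OpenCV 4.12 (cv2) and the standard library are available. Lean on these libraries where they do the work, as an engineer would, in place of code of your own. Each camera call takes 0.05 s, during which the arm holds its last target.

## Working session

There is one attempt and no reset: what is moved stays moved. The work goes in short steps, Python scripts to look and compute and a tool call to move; the robot and the scene stay as the last step left them, time stands still between calls to the robot, and variables do not carry over. Pictures are saved under pics/ and viewed, and the job is handed in when it is done.

Besides the shell and the picture viewer there is one more tool, called after "Call:" by a JSON object that holds its "api" and its "payload". send_rows: Moves the arm, as the interface text tells. Its arguments: {"type":"object","properties":{"fingers":{"type":"array","items":{"type":"number"}},"dp":{"type":"array","items":{"type":"array","items":{"type":"number"}}},"turn":{"type":"array","items":{"type":"array","items":{"type":"number"}}}},"required":["fingers","dp","turn"]}

```bash
ls; mkdir -p pics; python3 - <<'E'
from rig import bot
import cv2, numpy as np, pickle
s=bot.read_state(); print(s)
for n in ["scene","top"]:
    c=bot.capture(n); cv2.imwrite(f"pics/{n}0.png",c["img"]); pickle.dump(c,open(f"{n}0.pkl","wb"))
    print(n,c["mtx"],c["origin"],c["orientation"],[k for k in c])
E
```

```text
pics
{'time_s': 0.0, 'joint_positions': array([-8.58569424e+01,  3.02741904e+01,  8.21578396e+01, -2.01335914e-03,
        6.76872480e+01, -1.02278558e+01]), 'qvel': array([ 0.1389944 , -0.02688661, -0.01787979,  0.06539497, -0.0537097 ,
        0.01611959]), 'tau': array([-1.63658209e-03, -4.40044284e+01, -1.76590115e+01,  6.32185838e-02,
        5.81821008e-02, -1.62730912e-04]), 'position': array([ 0.15507889, -0.60465147,  0.2003148 ]), 'tcp_rot': array([[-1.82827014e-04,  9.68705996e-01,  2.48210916e-01],
       [ 2.07400424e-03,  2.48210754e-01, -9.68703835e-01],
       [-9.99997833e-01,  3.37685263e-04, -2.05447997e-03]]), 'force': array([-0.35600517,  0.35187436, -0.07343964]), 'moment': array([ 0.05865408,  0.02858031, -0.0177607 ]), 'opening': 1.0021490283316834}
scene [[456.03956078   0.         278.25486571]
 [  0.         456.03956078 213.98908239]
 [  0.           0.           1.        ]] [1.20493613 0.06416858 1.19582997] [[-0.13656876 -0.8169955   0.56023864]
 [ 0.99060294 -0.11685363  0.07107065]
 [ 0.00740152  0.56468008  0.8252767 ]] ['img', 'z_map', 'mtx', 'origin', 'orientation']
top [[397.29253206   0.         278.28028042]
 [  0.         397.29253206 209.58469821]
 [  0.           0.           1.        ]] [ 0.30364036 -0.02097972  1.28116498] [[-0.02637486  0.98724615 -0.15700131]
 [-0.9996236  -0.02486029  0.01160313]
 [ 0.00755205  0.15724825  0.98753023]] ['img', 'z_map', 'mtx', 'origin', 'orientation']
```

View pics/scene0.png

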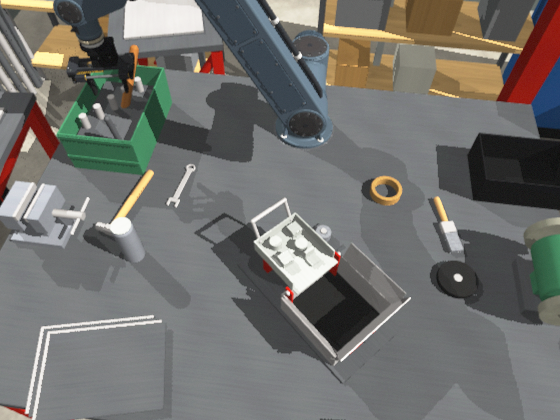

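View pics/top0.png

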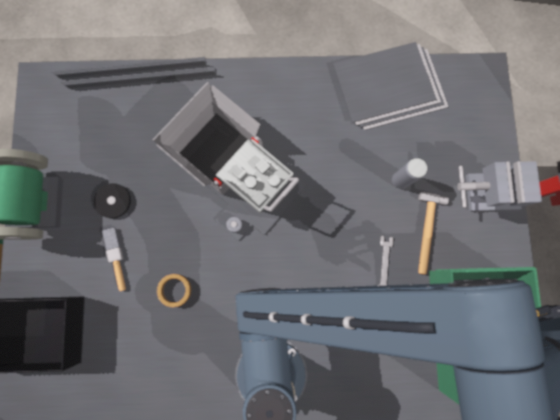

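```bash
python3 - <<'E'
import cv2,pickle,numpy as np
for n,(a,b,c,d) in dict(scene=(190,350,230,420),top=(70,250,140,360)).items():
    im=pickle.load(open(n+"0.pkl","rb"))["img"][a:b,c:d]
    cv2.imwrite(f"pics/{n}_crop.png",cv2.resize(im,None,fx=3.6,fy=3.6,interpolation=cv2.INTER_CUBIC)[:600,:800])
E
```

```text
(no output)
```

View pics/scene_crop.png

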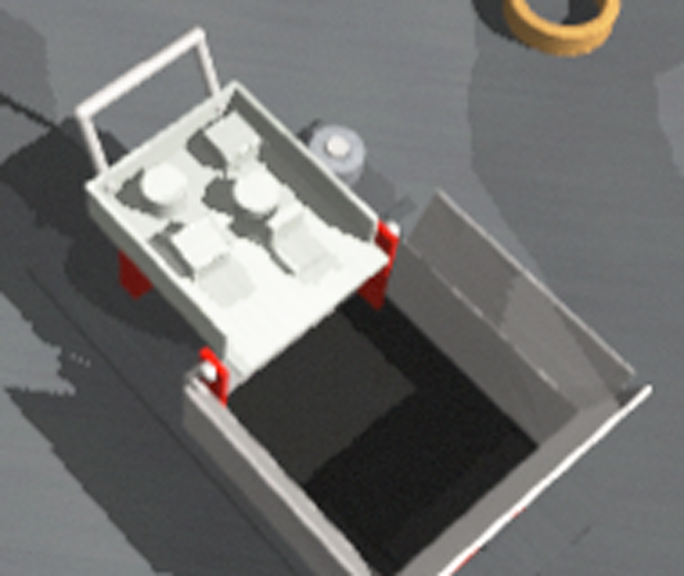

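View pics/top_crop.png

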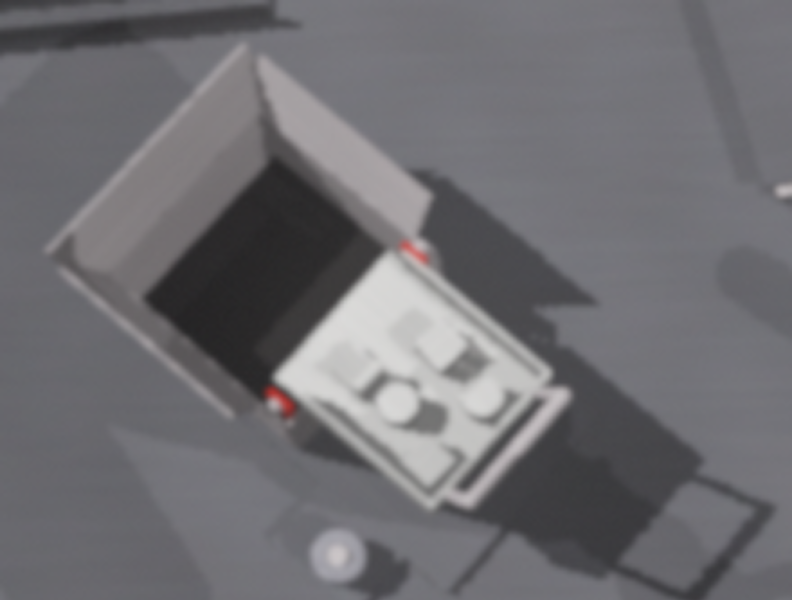

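```bash
cat > h.py <<'E'
import numpy as np,pickle,cv2
def ray(c,u,v):
    K=c["mtx"];d=np.array([(u-K[0,2])/K[0,0],-(v-K[1,2])/K[1,1],-1.0])
    return c["origin"],c["orientation"]@d
def onz(c,u,v,z):
    o,d=ray(c,u,v);return o+d*(z-o[2])/d[2]
def cloud(c):
    K=c["mtx"];Z=c["z_map"];v,u=np.mgrid[:420,:560]
    P=np.stack([(u-K[0,2])/K[0,0]*Z,-(v-K[1,2])/K[1,1]*Z,-Z],-1)
    return P@c["orientation"].T+c["origin"]
E
python3 - <<'E'
from h import *
np.set_printoptions(precision=4,suppress=True)
S=pickle.load(open("scene0.pkl","rb"));T=pickle.load(open("top0.pkl","rb"))
for n,c,H,G in (("S",S,[(251.7,220.6),(286.4,199.2)],[(288,293.3),(339,255.3)]),("T",T,[(296.1,180.6),(268.3,208.3)],[(254.7,140),(217.8,181.7)])):
    for lab,pp,z in(("handle",H,.2),("hinge",G,.115)):
        a,b=[onz(c,*p,z) for p in pp]
        d=b-a; print(n,lab,a,b,"mid",(a+b)/2,"len",np.linalg.norm(d),"yaw of y",np.degrees(np.arctan2(d[1],d[0])))
    P=cloud(c); m=(P[...,2]>.185)&(P[...,2]<.215)&(P[...,0]>.3)&(P[...,0]<.75)&(abs(P[...,1])<.3)
    q=P[m];print(n,"z~.2 pts",len(q),q.min(0) if len(q) else "",q.max(0) if len(q) else "",q.mean(0))
    b=c["img"].astype(int); r=(b[...,2]>140)&(b[...,1]<70)&(b[...,0]<70)&(P[...,2]>.08)&(P[...,2]<.15)&(abs(P[...,1])<.3)
    print("red",P[r][:30])
    # base plate / rims: points with z .1-.16
E
```

```text
S handle [ 0.5595 -0.0876  0.2   ] [ 0.4778 -0.0064  0.2   ] mid [ 0.5186 -0.047   0.2   ] len 0.1152345113788024 yaw of y 135.2168552350834
S hinge [0.712  0.0295 0.115 ] [0.5822 0.1524 0.115 ] mid [0.6471 0.091  0.115 ] len 0.17876816458199857 yaw of y 136.58793237706348
S z~.2 pts 224 [ 0.4759 -0.0913  0.1856] [ 0.5705 -0.0029  0.213 ] [ 0.5224 -0.0478  0.2039]
red [[0.5806 0.1401 0.1273]
 [0.5827 0.1404 0.1256]
 [0.5831 0.143  0.127 ]
 [0.5827 0.141  0.1202]
 [0.5844 0.1434 0.1238]
 [0.585  0.146  0.1256]
 [0.584  0.1441 0.1179]
 [0.5866 0.1464 0.123 ]
 [0.587  0.1489 0.1243]
 [0.5907 0.149  0.1254]
 [0.588  0.152  0.1213]
 [0.5892 0.1544 0.1242]
 [0.5901 0.1497 0.119 ]
 [0.5902 0.1523 0.1198]
 [0.5906 0.1529 0.1151]
 [0.591  0.1508 0.1099]
 [0.5889 0.1538 0.1067]
 [0.5885 0.1518 0.0999]
 [0.5907 0.1542 0.1046]
 [0.5919 0.152  0.1005]
 [0.5879 0.1552 0.094 ]
 [0.5885 0.1538 0.0832]
 [0.6978 0.0249 0.127 ]
 [0.6995 0.0226 0.1241]
 [0.7001 0.0252 0.1261]
 [0.6985 0.0276 0.1233]
 [0.7022 0.0229 0.1239]
 [0.7035 0.0256 0.1273]
 [0.7022 0.028  0.1255]
 [0.7024 0.0231 0.1183]]
T handle [ 0.5561 -0.0855  0.2   ] [ 0.4798 -0.0063  0.2   ] mid [ 0.518  -0.0459  0.2   ] len 0.11001395278348296 yaw of y 133.91260810636572
T hinge [0.7061 0.0317 0.115 ] [0.5784 0.1446 0.115 ] mid [0.6422 0.0881 0.115 ] len 0.17052186413565473 yaw of y 138.52624681829965
T z~.2 pts 192 [ 0.4717 -0.0909  0.185 ] [ 0.5663 -0.0025  0.2109] [ 0.5174 -0.0485  0.2049]
red [[0.5879 0.1517 0.1235]
 [0.5878 0.1487 0.1235]
 [0.5841 0.1513 0.1263]
 [0.5836 0.1481 0.1281]
 [0.5848 0.1459 0.1229]
 [0.5821 0.1431 0.1212]
 [0.578  0.1396 0.1252]
 [0.5748 0.1395 0.126 ]
 [0.575  0.1367 0.1246]
 [0.5721 0.1397 0.1243]
 [0.5721 0.1368 0.1239]]
```

Call:
{"api": "send_rows", "payload": {"fingers": [1, 1, 1, 1, 1, 1, 1, 1, 1, 1], "dp": [[10, 15, 24], [25, 40, 48], [43, 68, 72], [61, 96, 96], [79, 124, 120], [97, 152, 120], [115, 180, 120], [133, 208, 120], [151, 236, 120], [169, 264, 120]], "turn": [[0, 0, 0.1], [0, 0, 0.2], [0, 0, 0.3], [0, 0, 0.4], [0, 0, 0.5], [0, 0, 0.6], [0, 0, 0.7], [0, 0, 0.8], [0, 0, 0.9], [0, 0, 1.0]]}}

```text
time_s: 0.93
position: [0.3245, -0.3389, 0.3201]
tcp_rot: [[-0.002, 0.31, 0.951], [0.001, 0.951, -0.31], [-1.0, 0.001, -0.002]]
force: [0.9, -0.0, -0.1]
opening: 1.002
```

Call:
{"api": "send_rows", "payload": {"fingers": [1, 1, 1, 1, 1, 1, 1, 1, 1, 1], "dp": [[20, 30, 0], [40, 60, 0], [60, 90, 0], [80, 120, 0], [100, 150, 0], [120, 180, 0], [140, 210, 0], [160, 240, 0], [180, 270, 0], [193, 292, 0]], "turn": [[0, 0, 0.11], [0, 0, 0.22], [0, 0, 0.33], [0, 0, 0.44], [0, 0, 0.56], [0, 0, 0.68], [0, 0, 0.8], [0, 0, 0.92], [0, 0, 1.04], [0, 0, 1.13]]}}

```text
time_s: 1.77
position: [0.5186, -0.0442, 0.3198]
tcp_rot: [[-0.002, -0.732, 0.681], [-0.0, 0.681, 0.732], [-1.0, 0.001, -0.002]]
force: [0.6, -0.1, 0.7]
opening: 1.0
```

```bash
python3 - <<'E'
from rig import bot
from h import *
np.set_printoptions(precision=4,suppress=True)
s=bot.read_state();c=bot.capture("wrist");cv2.imwrite("pics/w1.png",c["img"])
R=s["tcp_rot"];p=s["position"];print(p,R,s["force"],s["joint_positions"])
M=R@c["hand_eye"][:3,:3];o=p+R@c["hand_eye"][:3,3]
w=dict(c);w["origin"]=o;w["orientation"]=M;pickle.dump(w,open("w1.pkl","wb"))
P=cloud(w);m=(c["z_map"]>0)&(P[...,2]>.185)&(P[...,2]<.22)&(abs(P[...,0]-.518)<.08)&(abs(P[...,1]+.047)<.08)
q=P[m];print(len(q),q.mean(0),q.min(0),q.max(0))
u,sv,vt=np.linalg.svd(q[:,:2]-q[:,:2].mean(0),full_matrices=False);print(vt,np.degrees(np.arctan2(vt[0,1],vt[0,0])))
E
```

```text
[ 0.5186 -0.0442  0.3198] [[-0.0021 -0.7323  0.681 ]
 [-0.0002  0.681   0.7323]
 [-1.      0.0014 -0.0015]] [ 0.5833 -0.0507  0.7469] [-17.1624  14.9076  87.5417  -0.0447  77.6618 -64.2328]
2000 [ 0.5193 -0.0458  0.2045] [ 0.4759 -0.0915  0.185 ] [ 0.5722 -0.0018  0.2087]
[[ 0.7412 -0.6713]
 [ 0.6713  0.7412]] -42.16902175862975
```

View pics/w1.png

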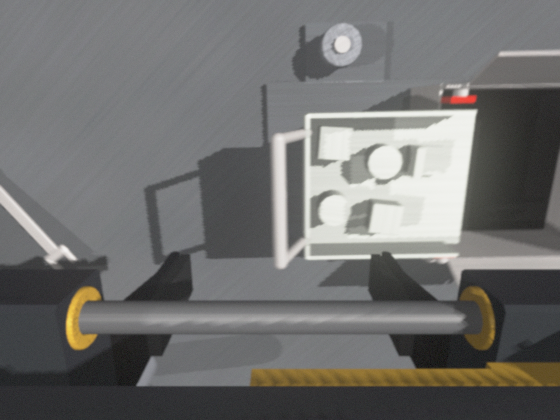

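```bash
python3 - <<'E'
from h import *
np.set_printoptions(precision=4,suppress=True)
w=pickle.load(open("w1.pkl","rb"));P=cloud(w)
e0=np.array([.688,.725]);f0=np.array([-.725,.688])
d=P[...,:2]-[.5188,-.0462]
m=(w["z_map"]>0)&(P[...,2]>.197)&(P[...,2]<.212)&(abs(d@f0)<.04)&(abs(d@e0)<.012)
q=P[m];qx=q[:,:2];u,s,vt=np.linalg.svd(qx-qx.mean(0),full_matrices=False)
print(len(q),q.mean(0),np.degrees(np.arctan2(*vt[0][::-1])),q[:,2].max())
# pan rim side walls: points z .145-.156
m=(w["z_map"]>0)&(P[...,2]>.14)&(P[...,2]<.156)
q=P[m][:,:2]
r=cv2.minAreaRect(q[(abs(q-[.58,.02])<.2).all(1)].astype(np.float32));print(r)
E
```

```text
1270 [ 0.5175 -0.0449  0.2055] -42.16986544860911 0.2086824870960658
((0.5846982598304749, 0.06266003847122192), (0.21580210328102112, 0.24683122336864471), 32.97734069824219)
```

Call:
{"api": "send_rows", "payload": {"fingers": [1, 1, 1, 1, 1, 1, 1, 1, 1, 1], "dp": [[0, -1, -20], [0, -1, -40], [0, -1, -60], [0, -1, -80], [0, -1, -100], [0, -1, -115], [0, -1, -128], [0, -1, -138], [0, -1, -138], [0, -1, -138]], "turn": [[0, 0, 0.01], [0, 0, 0.01], [0, 0, 0.01], [0, 0, 0.01], [0, 0, 0.01], [0, 0, 0.01], [0, 0, 0.01], [0, 0, 0.01], [0, 0, 0.01], [0, 0, 0.01]]}}

```text
time_s: 2.65
position: [0.5198, -0.0422, 0.1814]
tcp_rot: [[-0.001, -0.742, 0.67], [0.003, 0.67, 0.742], [-1.0, 0.003, 0.002]]
force: [1.0, 0.4, 0.8]
opening: 1.001
```

Call:
{"api": "send_rows", "payload": {"fingers": [0.7, 0.5, 0.35, 0.3, 0.25, 0.2, 0.2, 0.2, 0.2, 0.2], "dp": [[0, 0, 0], [0, 0, 0], [0, 0, 0], [0, 0, 0], [0, 0, 0], [0, 0, 0], [0, 0, 0], [0, 0, 0], [0, 0, 0], [0, 0, 0]], "turn": [[0, 0, 0], [0, 0, 0], [0, 0, 0], [0, 0, 0], [0, 0, 0], [0, 0, 0], [0, 0, 0], [0, 0, 0], [0, 0, 0], [0, 0, 0]]}}

```text
time_s: 3.48
position: [0.5198, -0.0422, 0.1814]
tcp_rot: [[-0.001, -0.742, 0.67], [0.003, 0.67, 0.742], [-1.0, 0.003, 0.002]]
force: [-0.1, -1.1, -0.2]
opening: 0.326
```

```bash
python3 - <<'E'
from rig import bot
from h import *
s=bot.read_state();print(s["position"],s["force"],s["opening"])
for n in ["wrist","scene"]:
    c=bot.capture(n);cv2.imwrite(f"pics/{n}2.png",c["img"] if n=="wrist" else cv2.resize(c["img"][120:350,200:430],None,fx=2.6,fy=2.6))
E
```

```text
[ 0.51982563 -0.04218885  0.18136   ] [-0.08165366 -1.08588771 -0.19942217] 0.32636848328971724
```

View pics/wrist2.png

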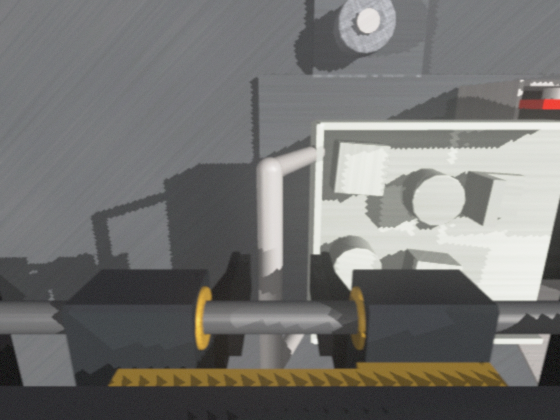

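View pics/scene2.png

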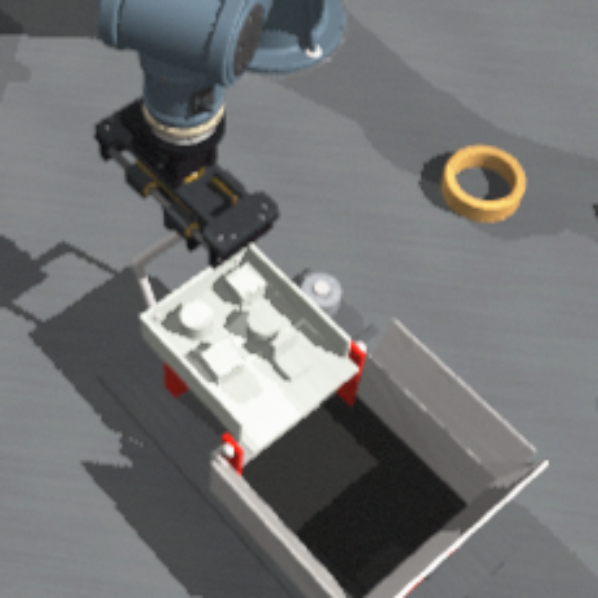

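Call:
{"api": "send_rows", "payload": {"fingers": [0.3, 0.3, 0.25, 0.2, 0.15, 0.1, 0.1, 0.1, 0.1, 0.1], "dp": [[-2.4, -2.8, 0], [-2.4, -2.8, 0], [-2.4, -2.8, 0], [-2.4, -2.8, 0], [-2.4, -2.8, 0], [-2.4, -2.8, 0], [-2.4, -2.8, 0], [-2.4, -2.8, 0], [-2.4, -2.8, 0], [-2.4, -2.8, 0]], "turn": [[0, 0, 0], [0, 0, 0], [0, 0, 0], [0, 0, 0], [0, 0, 0], [0, 0, 0], [0, 0, 0], [0, 0, 0], [0, 0, 0], [0, 0, 0]]}}

```text
time_s: 4.42
position: [0.5166, -0.0459, 0.1812]
tcp_rot: [[-0.003, -0.742, 0.67], [0.002, 0.67, 0.742], [-1.0, 0.004, -0.001]]
force: [-3.3, -5.2, 0.7]
opening: 0.106
```

Call:
{"api": "send_rows", "payload": {"fingers": [0.08, 0.05, 0.05, 0.05, 0.05, 0.05], "dp": [[0, 0, 0], [0, 0, 0], [0, 0, 0], [0, 0, 0], [0, 0, 0], [0, 0, 0]], "turn": [[0, 0, 0], [0, 0, 0], [0, 0, 0], [0, 0, 0], [0, 0, 0], [0, 0, 0]]}}

```text
time_s: 4.92
position: [0.5165, -0.0459, 0.1812]
tcp_rot: [[-0.004, -0.742, 0.67], [0.002, 0.67, 0.742], [-1.0, 0.004, -0.001]]
force: [-1.4, -2.9, 0.9]
opening: 0.098
```

Call:
{"api": "send_rows", "payload": {"fingers": [0, 0, 0, 0], "dp": [[0, 0, 0], [0, 0, 0], [0, 0, 0], [0, 0, 0]], "turn": [[0, 0, 0], [0, 0, 0], [0, 0, 0], [0, 0, 0]]}}

```text
time_s: 5.25
position: [0.5165, -0.0459, 0.1812]
tcp_rot: [[-0.004, -0.743, 0.67], [0.002, 0.67, 0.743], [-1.0, 0.004, -0.001]]
force: [-1.4, -2.3, -0.1]
opening: 0.095
```

```bash
python3 - <<'E'
from rig import bot
from h import *
s=bot.read_state();print(s["position"],s["force"],s["opening"])
c=bot.capture("wrist");cv2.imwrite(f"pics/wrist3.png",c["img"])
E
```

```text
[ 0.51650874 -0.04592956  0.18118695] [-1.43682652 -2.29550839 -0.14628235] 0.09460634676287635
```

View pics/wrist3.png

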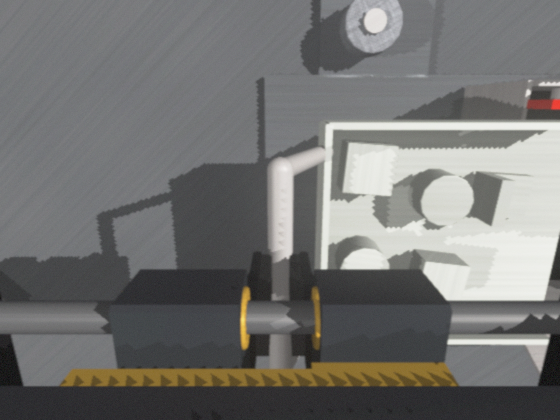

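```bash
cat > arc.py <<'E'
import numpy as np,sys
def arc(t0,ts,yaw=47.7):
    R=203.6;p0=np.radians(155.32);f=lambda t:np.array([R*np.cos(p0-t),R*np.sin(p0-t)])
    c,s=np.cos(np.radians(yaw)),np.sin(np.radians(yaw))
    for t in ts:
        d=f(t)-f(t0);print(round(t,3),[round(d[0]*c,1),round(d[0]*s,1),round(d[1],1)])
E
python3 -c "
from arc import *
arc(0,np.arange(1,11)*.03)
arc(.3,.3+np.arange(1,11)*.035)"
```

```text
0.03 [np.float64(1.8), np.float64(1.9), np.float64(5.5)]
0.06 [np.float64(3.7), np.float64(4.0), np.float64(10.9)]
0.09 [np.float64(5.6), np.float64(6.2), np.float64(16.3)]
0.12 [np.float64(7.7), np.float64(8.5), np.float64(21.5)]
0.15 [np.float64(9.9), np.float64(10.9), np.float64(26.7)]
0.18 [np.float64(12.3), np.float64(13.5), np.float64(31.7)]
0.21 [np.float64(14.7), np.float64(16.1), np.float64(36.7)]
0.24 [np.float64(17.2), np.float64(18.9), np.float64(41.5)]
0.27 [np.float64(19.8), np.float64(21.7), np.float64(46.3)]
0.3 [np.float64(22.5), np.float64(24.7), np.float64(50.9)]
0.335 [np.float64(3.3), np.float64(3.6), np.float64(5.2)]
0.37 [np.float64(6.6), np.float64(7.3), np.float64(10.3)]
0.405 [np.float64(10.1), np.float64(11.2), np.float64(15.1)]
0.44 [np.float64(13.8), np.float64(15.1), np.float64(19.8)]
0.475 [np.float64(17.5), np.float64(19.2), np.float64(24.3)]
0.51 [np.float64(21.3), np.float64(23.4), np.float64(28.6)]
0.545 [np.float64(25.2), np.float64(27.7), np.float64(32.7)]
0.58 [np.float64(29.2), np.float64(32.1), np.float64(36.6)]
0.615 [np.float64(33.4), np.float64(36.7), np.float64(40.3)]
0.65 [np.float64(37.5), np.float64(41.3), np.float64(43.8)]
```

Call:
{"api": "send_rows", "payload": {"fingers": [0, 0, 0, 0, 0], "dp": [[1.8, 1.9, 5.5], [3.7, 4, 10.9], [5.6, 6.2, 16.3], [7.7, 8.5, 21.5], [9.9, 10.9, 26.7]], "turn": [[0, 0, 0], [0, 0, 0], [0, 0, 0], [0, 0, 0], [0, 0, 0]]}}

```text
time_s: 5.72
position: [0.5274, -0.034, 0.209]
tcp_rot: [[-0.001, -0.742, 0.67], [0.003, 0.67, 0.742], [-1.0, 0.003, 0.002]]
force: [0.1, -1.0, -0.4]
opening: 0.013
```

```bash
python3 - <<'E'
from rig import bot
from h import *
s=bot.read_state();print(s["position"],s["force"],s["moment"],s["opening"])
c=bot.capture("wrist");cv2.imwrite(f"pics/wrist4.png",c["img"])
c=bot.capture("scene");cv2.imwrite(f"pics/scene4.png",cv2.resize(c["img"][120:350,200:430],None,fx=2.6,fy=2.6))
E
python3 -c "
from arc import *
arc(.15,.15+np.arange(1,11)*.03)"
```

```text
[ 0.52742333 -0.03395063  0.20895247] [ 0.07400887 -0.96403355 -0.40414923] [ 0.06340295 -0.17327148  0.03237213] 0.012858589392694228
0.18 [np.float64(2.3), np.float64(2.5), np.float64(5.1)]
0.21 [np.float64(4.7), np.float64(5.2), np.float64(10.0)]
0.24 [np.float64(7.2), np.float64(7.9), np.float64(14.8)]
0.27 [np.float64(9.8), np.float64(10.8), np.float64(19.6)]
0.3 [np.float64(12.5), np.float64(13.8), np.float64(24.2)]
0.33 [np.float64(15.3), np.float64(16.8), np.float64(28.7)]
0.36 [np.float64(18.2), np.float64(20.0), np.float64(33.0)]
0.39 [np.float64(21.2), np.float64(23.2), np.float64(37.3)]
0.42 [np.float64(24.2), np.float64(26.6), np.float64(41.4)]
0.45 [np.float64(27.3), np.float64(30.0), np.float64(45.3)]
```

View pics/scene4.png

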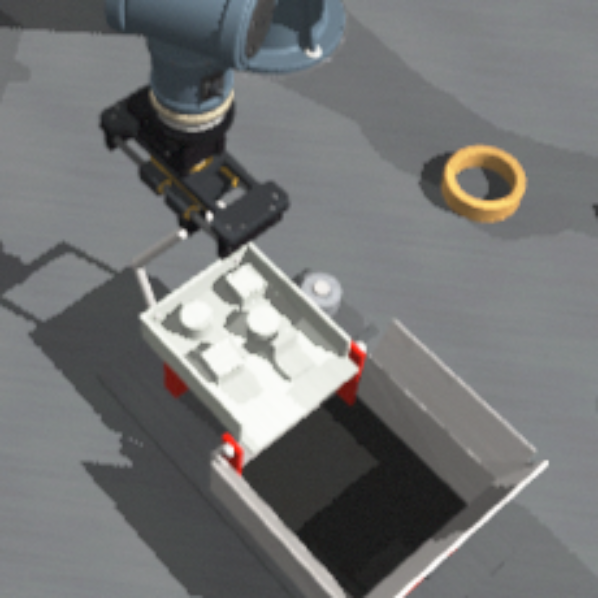

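View pics/wrist4.png

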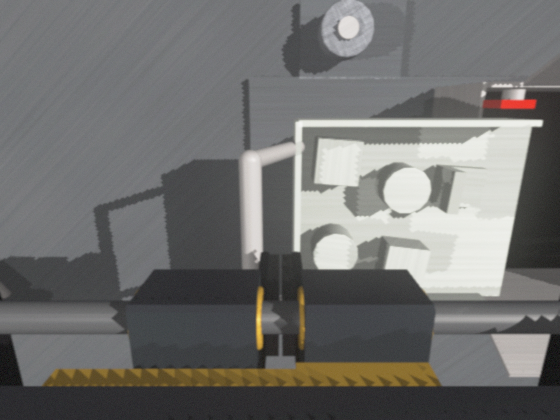

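```bash
python3 - <<'E'
from rig import bot
from h import *
np.set_printoptions(precision=4,suppress=True)
s=bot.read_state();R=s["tcp_rot"];p=s["position"];print(p)
w=bot.capture("wrist");w["origin"]=p+R@w["hand_eye"][:3,3];w["orientation"]=R@w["hand_eye"][:3,:3]
P=cloud(w)
for col in (100,):
  pass
e=np.array([.673,.740]);f=np.array([-.740,.673]);d=P[...,:2]-[.518,-.0455]
m=(w["z_map"]>0)&(abs(d@e)<.03)&((d@f)>.02)&((d@f)<.05)
q=P[m];q=q[q[:,2]>.18];print("bar (f 20-50)",len(q),q.mean(0),q[:,2].max(),((q[:,:2]-[.518,-.0455])@e).mean())
T=bot.capture("scene");P=cloud(T);d=P[...,:2]-[.518,-.0455]
m=(abs(d@e)<.03)&(abs(abs(d@f)-.04)<.012)&(P[...,2]>.18)&(P[...,2]<.25);q=P[m];print(len(q),q.mean(0),np.sort(q[:,2])[-5:])
print(w["hand_eye"])
E
```

```text
[ 0.5282 -0.0342  0.2094]
bar (f 20-50) 36616 [ 0.4984 -0.0252  0.3233] 0.34395097316907 0.001787992701776852
48 [ 0.5369 -0.0618  0.2062] [0.2099 0.2102 0.2107 0.2127 0.2129]
[[-0.      0.2901 -0.957  -0.1842]
 [ 0.      0.957   0.2901  0.0783]
 [ 1.      0.     -0.      0.001 ]
 [ 0.      0.      0.      1.    ]]
```

Call:
{"api": "send_rows", "payload": {"fingers": [0.1, 0.2, 0.3, 0.4, 0.5, 0.5, 0.5, 0.5, 0.5, 0.5], "dp": [[0, 0, 25], [0, 0, 50], [0, 0, 75], [0, 0, 90], [-8, -8, 100], [-16, -16, 100], [-22, -24, 100], [-28, -31, 100], [-34, -37, 100], [-38, -42, 100]], "turn": [[0, 0, 0], [0, 0, 0], [0, 0, 0], [0.05, -0.045, 0], [0.1, -0.09, 0], [0.16, -0.145, 0], [0.22, -0.2, 0], [0.28, -0.255, 0], [0.34, -0.31, 0], [0.4, -0.364, 0]]}}

```text
time_s: 6.75
position: [0.4885, -0.0767, 0.3088]
tcp_rot: [[0.348, -0.743, 0.572], [0.384, 0.669, 0.636], [-0.855, -0.002, 0.518]]
force: [-0.7, 0.5, -0.5]
opening: 0.499
```

```bash
python3 - <<'E'
from rig import bot
s=bot.read_state();print(s["joint_positions"],s["position"],s["tcp_rot"])
E
```

```text
[ -43.45434981    9.90116885  104.3982273    33.45783589   70.04302583
 -104.39803599] [ 0.48851414 -0.07666834  0.30882683] [[ 0.34797981 -0.74301492  0.57169824]
 [ 0.38417797  0.66927275  0.63598842]
 [-0.85517094 -0.00167726  0.51834337]]
```

Call:
{"api": "send_rows", "payload": {"fingers": [0.5, 0.5, 0.5, 0.5, 0.5], "dp": [[1, 0, -15], [1, 0, -30], [1, 0, -45], [1, 0, -60], [1, 0, -60]], "turn": [[0.04, -0.036, 0], [0.08, -0.072, 0], [0.11, -0.1, 0], [0.118, -0.108, 0], [0.118, -0.108, 0]]}}

```text
time_s: 7.17
position: [0.4878, -0.0762, 0.2461]
tcp_rot: [[0.433, -0.741, 0.513], [0.483, 0.671, 0.563], [-0.762, 0.004, 0.648]]
force: [-1.4, 0.7, 0.4]
opening: 0.498
```

```bash
python3 - <<'E'
from rig import bot
from h import *
np.set_printoptions(precision=4,suppress=True)
s=bot.read_state();R=s["tcp_rot"];p=s["position"];print(p,R,s["joint_positions"])
w=bot.capture("wrist");w["origin"]=p+R@w["hand_eye"][:3,3];w["orientation"]=R@w["hand_eye"][:3,:3]
cv2.imwrite("pics/w5.png",w["img"]);pickle.dump(w,open("w5.pkl","wb"))
P=cloud(w);e=np.array([.673,.740]);f=np.array([-.740,.673]);d=P[...,:2]-[.518,-.0455]
m=(w["z_map"]>.22)&(abs(d@e)<.02)&(abs(d@f)<.05)&(P[...,2]>.185)&(P[...,2]<.215)
q=P[m];print(len(q),q.mean(0),np.percentile(q,[2,98],axis=0))
b=np.array([.518,-.0455,.2]);print("bar in tool frame",R.T@(q.mean(0)-p),R.T@(b-p))
E
```

```text
[ 0.4878 -0.0762  0.2461] [[ 0.4325 -0.7414  0.5131]
 [ 0.4827  0.6711  0.5627]
 [-0.7615  0.0043  0.6481]] [ -49.4188   17.5518  112.6186   45.2529   64.7786 -122.7655]
2330 [ 0.5139 -0.0461  0.2045] [[ 0.4796 -0.0804  0.1981]
 [ 0.5517 -0.0144  0.2075]]
bar in tool frame [0.0575 0.0006 0.0033] [ 0.063  -0.002   0.0028]
```

View pics/w5.png

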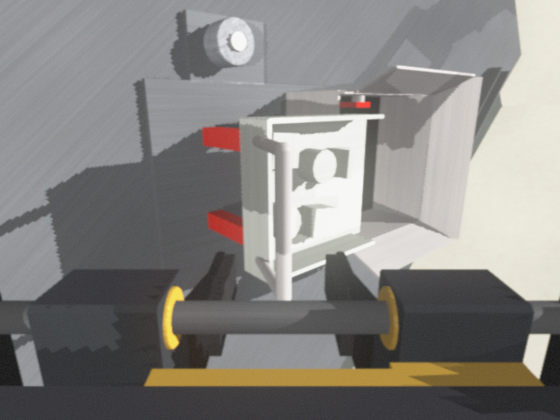

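Call:
{"api": "send_rows", "payload": {"fingers": [0.5, 0.5, 0.5, 0.5, 0.5, 0.5, 0.5, 0.5, 0.5, 0.5], "dp": [[4.5, 5, -7.5], [9, 10, -15], [13.5, 15, -22.5], [18, 20, -30], [22.5, 25, -37.5], [27, 30, -45], [31.5, 35, -52.5], [36, 40, -60], [39, 43.5, -65.7], [39, 43.5, -65.7]], "turn": [[0, 0, 0], [0, 0, 0], [0, 0, 0], [0, 0, 0], [0, 0, 0], [0, 0, 0], [0, 0, 0], [0, 0, 0], [0, 0, 0], [0, 0, 0]]}}

```text
time_s: 8.05
position: [0.5275, -0.0315, 0.1807]
tcp_rot: [[0.432, -0.743, 0.512], [0.484, 0.67, 0.564], [-0.761, 0.004, 0.648]]
force: [-0.5, 0.3, -0.6]
opening: 0.499
```

Call:
{"api": "send_rows", "payload": {"fingers": [0.4, 0.3, 0.25, 0.2, 0.18, 0.16, 0.16, 0.16], "dp": [[0, 0, 0], [0, 0, 0], [0, 0, 0], [0, 0, 0], [0, 0, 0], [0, 0, 0], [0, 0, 0], [0, 0, 0]], "turn": [[0, 0, 0], [0, 0, 0], [0, 0, 0], [0, 0, 0], [0, 0, 0], [0, 0, 0], [0, 0, 0], [0, 0, 0]]}}

```text
time_s: 8.72
position: [0.5276, -0.0317, 0.1808]
tcp_rot: [[0.432, -0.742, 0.512], [0.483, 0.67, 0.564], [-0.761, 0.004, 0.648]]
force: [-0.3, -0.8, 0.7]
opening: 0.165
```

```bash
python3 - <<'E'
from rig import bot
from h import *
np.set_printoptions(precision=4,suppress=True)
s=bot.read_state();R=s["tcp_rot"];p=s["position"];print(p,s["joint_positions"],s["force"],s["moment"],s["opening"])
b=np.array([.518,-.0455,.2]);print("bar in tool frame",R.T@(b-p))
w=bot.capture("wrist");cv2.imwrite("pics/w6.png",w["img"])
c=bot.capture("scene");cv2.imwrite(f"pics/scene6.png",cv2.resize(c["img"][120:350,200:430],None,fx=2.6,fy=2.6))
E
```

```text
[ 0.5276 -0.0317  0.1808] [ -41.0859   25.6374  114.8079   53.5499   53.6912 -127.4448] [-0.2861 -0.7915  0.6531] [-0.388   0.2058 -0.0449] 0.16462348414272812
bar in tool frame [-0.0254 -0.0021 -0.0002]
```

View pics/w6.png

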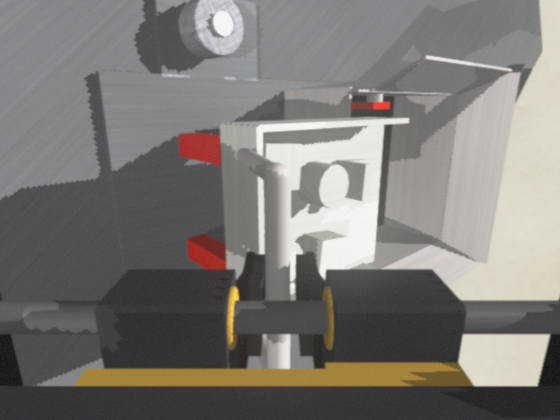

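View pics/scene6.png

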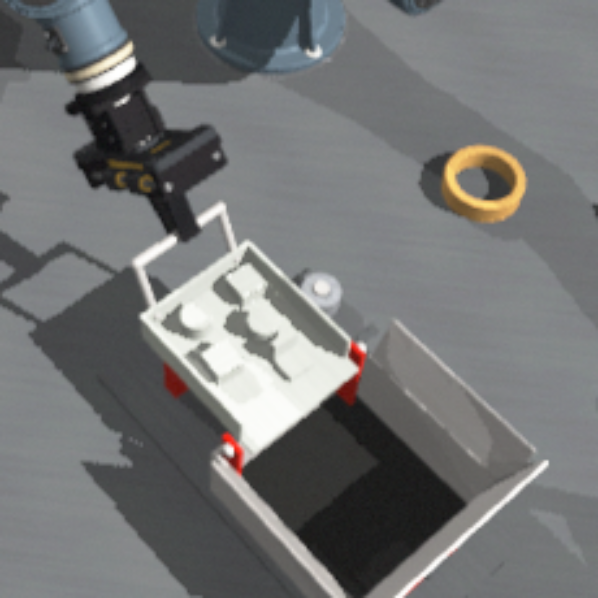

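```bash
cat > arc2.py <<'E'
import numpy as np
from rig import bot
yaw=np.radians(47.8);c,s=np.cos(yaw),np.sin(yaw);e=np.array([c,s,0]);z=np.array([0,0,1.]);f=np.array([-s,c,0])
b0=np.array([.518,-.0455,.200])*1000;H=b0+185*e-85*z
R=203.6;p0=np.radians(155.32)
def alpha(t): return .70*(1-t)
def tcp(t,dep=25.5):
    a=alpha(t);return H+R*np.cos(p0-t)*e+R*np.sin(p0-t)*z+dep*(np.sin(a)*e-np.cos(a)*z)
def rows(ts):
    st=bot.read_state();p=st["position"]*1000;Rm=st["tcp_rot"];a0=np.arctan2(Rm[:,0]@e,-Rm[2,0])
    print("alpha now",a0,"F",st["force"].round(1),"M",st["moment"].round(2),"j",st["joint_positions"].round(0),"op",round(st["opening"],3))
    print([[float(x) for x in (tcp(t)-p).round(1)] for t in ts])
    print([[float(x) for x in (f*(a0-alpha(t))).round(3)] for t in ts])
    # tilt estimate from tcp pose
    b=p-25.5*Rm[:,0]-H;print("tilt est",p0-np.arctan2(b[2],b@e),"r",np.hypot(b[2],b@e))
E
python3 -c "
from arc2 import *
rows(np.arange(1,8)*.03)"
```

```text
alpha now 0.7049175552167373 F [-0.6  0.1 -2.5] M [-0.36  0.22  0.  ] j [ -41.   26.  115.   54.   54. -127.] op 0.161
[[3.0, 0.1, 5.0], [4.6, 1.8, 10.1], [6.3, 3.7, 15.1], [8.1, 5.7, 20.0], [10.0, 7.8, 24.9], [12.0, 10.0, 29.7], [14.1, 12.3, 34.3]]
[[-0.019, 0.017, 0.0], [-0.035, 0.032, 0.0], [-0.05, 0.046, 0.0], [-0.066, 0.06, 0.0], [-0.081, 0.074, 0.0], [-0.097, 0.088, 0.0], [-0.113, 0.102, 0.0]]
tilt est 0.0005440858340794996 r 203.60501201926076
```

Call:
{"api": "send_rows", "payload": {"fingers": [0.15, 0.14, 0.14, 0.14, 0.14, 0.14, 0.14], "dp": [[2, 1, 5], [3.5, 2.8, 10], [5, 4.8, 15], [7, 6.8, 20], [9, 8.9, 25], [11, 11, 29.7], [13, 13.4, 34.3]], "turn": [[-0.019, 0.017, 0], [-0.035, 0.032, 0], [-0.05, 0.046, 0], [-0.066, 0.06, 0], [-0.081, 0.074, 0], [-0.097, 0.088, 0], [-0.113, 0.102, 0]]}}

```text
time_s: 9.4
position: [0.5391, -0.0188, 0.2144]
tcp_rot: [[0.346, -0.743, 0.573], [0.39, 0.669, 0.632], [-0.853, 0.005, 0.521]]
force: [-4.3, -4.1, -0.5]
opening: 0.141
```

```bash
python3 -c "
from arc2 import *
import cv2
rows(.21+np.arange(1,11)*.03)
c=bot.capture('scene');cv2.imwrite('pics/scene7.png',cv2.resize(c['img'][120:350,200:430],None,fx=2.6,fy=2.6))
"
```

```text
alpha now 0.5484691240184857 F [-4.3 -4.1 -0.5] M [-0.72  0.72  0.08] j [ -33.   20.  109.   40.   54. -106.] op 0.141
[[4.7, 1.8, 5.2], [7.0, 4.3, 9.6], [9.4, 6.9, 14.0], [11.9, 9.6, 18.2], [14.4, 12.5, 22.3], [17.0, 15.4, 26.3], [19.8, 18.4, 30.2], [22.5, 21.4, 34.0], [25.4, 24.6, 37.6], [28.4, 27.8, 41.1]]
[[-0.012, 0.011, 0.0], [-0.028, 0.025, 0.0], [-0.043, 0.039, 0.0], [-0.059, 0.053, 0.0], [-0.074, 0.067, 0.0], [-0.09, 0.082, 0.0], [-0.106, 0.096, 0.0], [-0.121, 0.11, 0.0], [-0.137, 0.124, 0.0], [-0.152, 0.138, 0.0]]
tilt est 0.2045415720973902 r 204.18635517672013
```

View pics/scene7.png

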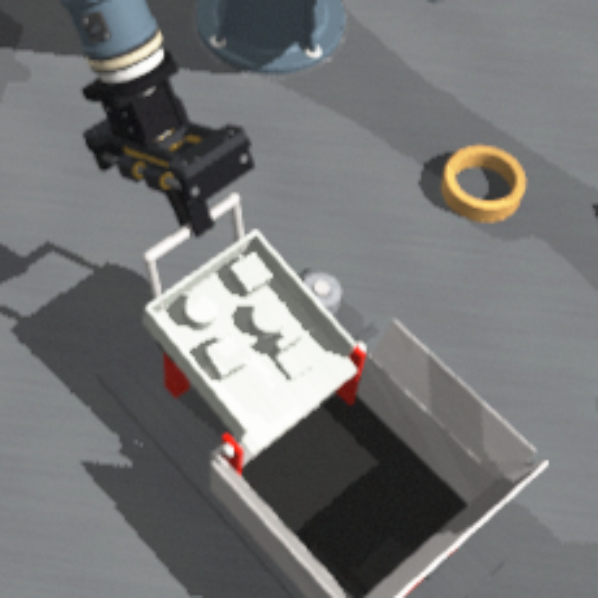

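Call:
{"api": "send_rows", "payload": {"fingers": [0.14, 0.14, 0.14, 0.14, 0.14, 0.14, 0.14, 0.14, 0.14, 0.14], "dp": [[3.3, 2.8, 5], [5.7, 5.2, 9.6], [8.2, 7.9, 14], [10.8, 10.6, 18.2], [13.4, 13.5, 22.3], [16, 16.4, 26.3], [18.8, 19.4, 30.2], [21.5, 22.4, 34], [24.4, 25.6, 37.6], [27.4, 28.8, 41.1]], "turn": [[-0.012, 0.011, 0.0], [-0.028, 0.025, 0.0], [-0.043, 0.039, 0.0], [-0.059, 0.053, 0.0], [-0.074, 0.067, 0.0], [-0.09, 0.082, 0.0], [-0.106, 0.096, 0.0], [-0.121, 0.11, 0.0], [-0.137, 0.124, 0.0], [-0.152, 0.138, 0.0]]}}

```text
time_s: 10.28
position: [0.5661, 0.0107, 0.2564]
tcp_rot: [[0.22, -0.744, 0.632], [0.253, 0.669, 0.699], [-0.942, 0.006, 0.335]]
force: [-2.8, -1.6, -0.2]
opening: 0.141
```

```bash
python3 -c "
from arc2 import *
import cv2
rows(.51+np.arange(1,11)*.03)
c=bot.capture('scene');cv2.imwrite('pics/scene8.png',cv2.resize(c['img'][120:350,200:430],None,fx=2.6,fy=2.6))
"
```

```text
alpha now 0.3411788461484018 F [-2.8 -1.6 -0.2] M [-0.4   0.52  0.07] j [-21.  18.  97.  21.  60. -79.] op 0.141
[[4.4, 1.7, 2.5], [7.4, 5.1, 5.7], [10.6, 8.6, 8.8], [13.8, 12.1, 11.7], [17.0, 15.7, 14.4], [20.4, 19.3, 17.1], [23.7, 23.1, 19.5], [27.1, 26.8, 21.8], [30.6, 30.6, 24.0], [34.1, 34.5, 26.0]]
[[-0.014, 0.013, 0.0], [-0.03, 0.027, 0.0], [-0.045, 0.041, 0.0], [-0.061, 0.055, 0.0], [-0.076, 0.069, 0.0], [-0.092, 0.083, 0.0], [-0.108, 0.098, 0.0], [-0.123, 0.112, 0.0], [-0.139, 0.126, 0.0], [-0.154, 0.14, 0.0]]
tilt est 0.5139305536877457 r 204.10927497491093
```

View pics/scene8.png

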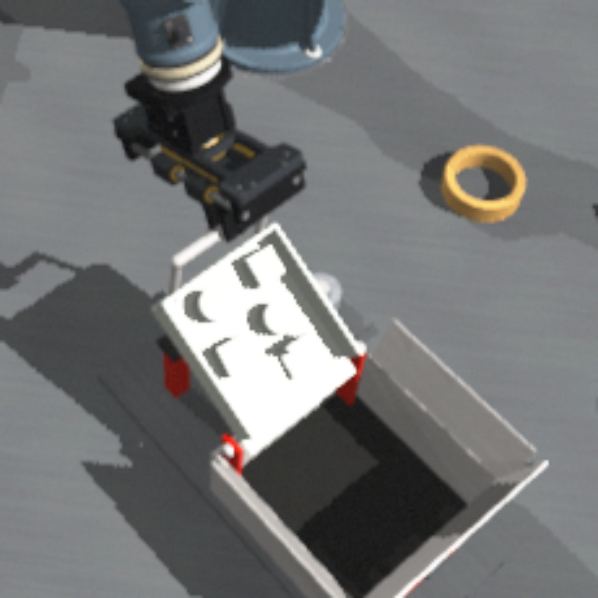

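Call:
{"api": "send_rows", "payload": {"fingers": [0.14, 0.14, 0.14, 0.14, 0.14, 0.14, 0.14, 0.14, 0.14, 0.14], "dp": [[3.2, 2.8, 3], [6.2, 6, 6], [9.6, 9.6, 9], [12.8, 13.1, 12], [16, 16.7, 14.6], [19.4, 20.3, 17.2], [22.7, 24.1, 19.6], [26.1, 27.8, 22], [29.6, 31.6, 24.2], [33.1, 35.5, 26.2]], "turn": [[-0.014, 0.013, 0.0], [-0.03, 0.027, 0.0], [-0.045, 0.041, 0.0], [-0.061, 0.055, 0.0], [-0.076, 0.069, 0.0], [-0.092, 0.083, 0.0], [-0.108, 0.098, 0.0], [-0.123, 0.112, 0.0], [-0.139, 0.126, 0.0], [-0.154, 0.14, 0.0]]}}

```text
time_s: 11.17
position: [0.5999, 0.0473, 0.2831]
tcp_rot: [[0.083, -0.743, 0.664], [0.104, 0.669, 0.736], [-0.991, 0.008, 0.133]]
force: [-0.8, -1.8, 0.6]
opening: 0.139
```

```bash
python3 -c "
from arc2 import *
import cv2
rows(.81+np.arange(1,9)*.03)
c=bot.capture('scene');cv2.imwrite('pics/scene9.png',cv2.resize(c['img'][120:350,200:430],None,fx=2.6,fy=2.6))
"
```

```text
alpha now 0.13353799703264063 F [-0.8 -1.8  0.6] M [-0.12  0.16 -0.  ] j [-10.  21.  84.   7.  71. -60.] op 0.139
[[3.9, 1.8, 1.1], [7.4, 5.7, 2.7], [11.1, 9.7, 4.2], [14.7, 13.7, 5.6], [18.4, 17.8, 6.7], [22.0, 21.8, 7.7], [25.8, 25.9, 8.6], [29.5, 30.0, 9.2]]
[[-0.016, 0.014, 0.0], [-0.032, 0.029, 0.0], [-0.047, 0.043, 0.0], [-0.063, 0.057, 0.0], [-0.078, 0.071, 0.0], [-0.094, 0.085, 0.0], [-0.109, 0.099, 0.0], [-0.125, 0.113, 0.0]]
tilt est 0.8174544092189817 r 203.8709847394797
```

View pics/scene9.png

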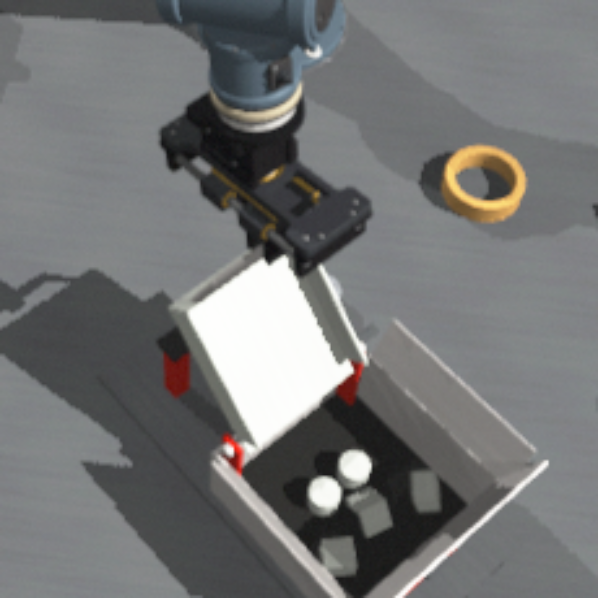

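Call:
{"api": "send_rows", "payload": {"fingers": [0.14, 0.14, 0.14, 0.14], "dp": [[0, 0, 0], [0, 0, 0], [0, 0, 0], [0, 0, 0]], "turn": [[0, 0, 0], [0, 0, 0], [0, 0, 0], [0, 0, 0]]}}

```text
time_s: 11.55
position: [0.6009, 0.0481, 0.2832]
tcp_rot: [[0.084, -0.744, 0.663], [0.105, 0.669, 0.736], [-0.991, 0.008, 0.135]]
force: [-0.7, -0.4, -1.5]
opening: 0.143
```

```bash
python3 -c "
from arc2 import *
import cv2
rows(.81-np.arange(1,11)*.03)
c=bot.capture('scene');cv2.imwrite('pics/scene10.png',cv2.resize(c['img'][120:350,200:430],None,fx=2.6,fy=2.6))
c=bot.capture('top');cv2.imwrite('pics/top10.png',cv2.resize(c['img'][70:250,140:360],None,fx=3,fy=3))
"
```

```text
alpha now 0.13519503106252956 F [-0.7 -0.4 -1.5] M [-0.14 -0.02  0.02] j [-10.  21.  84.   7.  71. -60.] op 0.143
[[-4.1, -6.8, -2.9], [-7.6, -10.6, -5.0], [-11.0, -14.4, -7.3], [-14.4, -18.1, -9.8], [-17.7, -21.7, -12.4], [-21.0, -25.3, -15.2], [-24.2, -28.9, -18.1], [-27.3, -32.3, -21.2], [-30.4, -35.7, -24.4], [-33.4, -39.0, -27.7]]
[[0.014, -0.013, -0.0], [0.029, -0.027, -0.0], [0.045, -0.041, -0.0], [0.061, -0.055, -0.0], [0.076, -0.069, -0.0], [0.092, -0.083, -0.0], [0.107, -0.097, -0.0], [0.123, -0.111, -0.0], [0.138, -0.125, -0.0], [0.154, -0.14, -0.0]]
tilt est 0.8231349122646483 r 203.6230511368094
```

View pics/scene10.png

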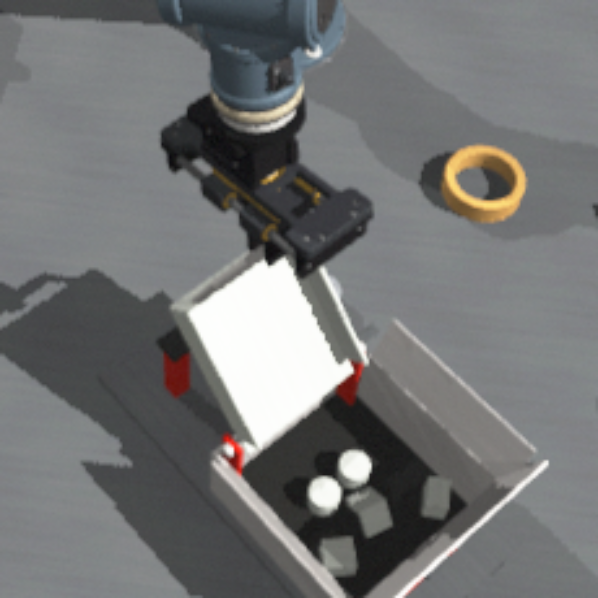

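View pics/top10.png

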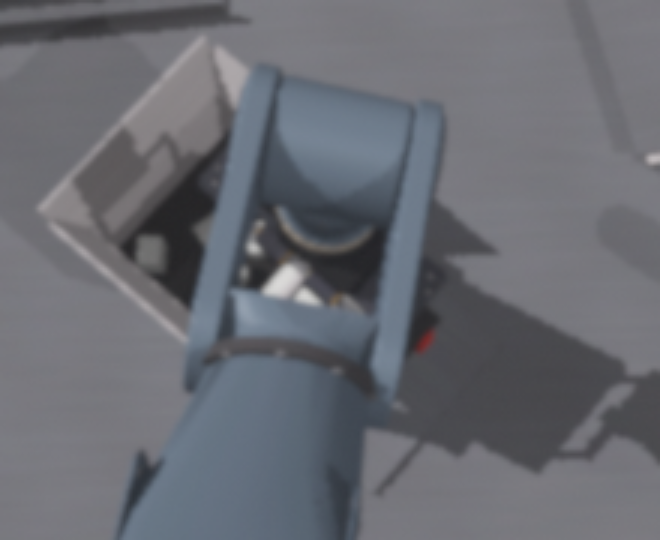

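Call:
{"api": "send_rows", "payload": {"fingers": [0.14, 0.14, 0.14, 0.14, 0.14, 0.14, 0.14, 0.14, 0.14, 0.14], "dp": [[-3.5, -4, -2], [-7.6, -9, -4.5], [-11, -13.5, -7.1], [-14.6, -17.8, -9.8], [-18, -21.5, -12.4], [-21.3, -25.1, -15.2], [-24.5, -28.7, -18.1], [-27.6, -32.1, -21.2], [-30.7, -35.5, -24.4], [-33.7, -38.8, -27.7]], "turn": [[0.014, -0.013, 0], [0.029, -0.027, 0], [0.045, -0.041, 0], [0.061, -0.055, 0], [0.076, -0.069, 0], [0.092, -0.083, 0], [0.107, -0.097, 0], [0.123, -0.111, 0], [0.138, -0.125, 0], [0.154, -0.14, 0]]}}

```text
time_s: 12.48
position: [0.5669, 0.009, 0.2556]
tcp_rot: [[0.221, -0.744, 0.63], [0.255, 0.668, 0.699], [-0.941, 0.006, 0.337]]
force: [-1.1, -0.9, -1.1]
opening: 0.139
```

```bash
python3 -c "
from arc2 import *
rows(.51-np.arange(1,11)*.03)
"
```

```text
alpha now 0.3442059180254909 F [-1.1 -0.9 -1.1] M [-0.25  0.14 -0.02] j [-21.  18.  97.  22.  60. -80.] op 0.139
[[-2.3, -3.2, -3.6], [-5.2, -6.3, -7.2], [-8.0, -9.4, -10.9], [-10.7, -12.4, -14.8], [-13.4, -15.3, -18.8], [-15.9, -18.1, -23.0], [-18.4, -20.9, -27.2], [-20.7, -23.5, -31.5], [-23.0, -26.0, -36.0], [-25.2, -28.4, -40.6]]
[[0.015, -0.013, -0.0], [0.03, -0.027, -0.0], [0.046, -0.042, -0.0], [0.061, -0.056, -0.0], [0.077, -0.07, -0.0], [0.092, -0.084, -0.0], [0.108, -0.098, -0.0], [0.124, -0.112, -0.0], [0.139, -0.126, -0.0], [0.155, -0.14, -0.0]]
tilt est 0.5083311043303254 r 203.9409933475503
```

Call:
{"api": "send_rows", "payload": {"fingers": [0.14, 0.14, 0.14, 0.14, 0.14, 0.14, 0.14, 0.14, 0.14, 0.14], "dp": [[-2.5, -3.2, -3.6], [-5.3, -6.3, -7.2], [-8, -9.4, -10.9], [-10.7, -12.4, -14.8], [-13.4, -15.3, -18.8], [-15.9, -18.1, -23], [-18.4, -20.9, -27.2], [-20.7, -23.5, -31.5], [-23, -26, -36], [-25.2, -28.4, -40.6]], "turn": [[0.015, -0.013, 0], [0.03, -0.027, 0], [0.046, -0.042, 0], [0.061, -0.056, 0], [0.077, -0.07, 0], [0.092, -0.084, 0], [0.108, -0.098, 0], [0.124, -0.112, 0], [0.139, -0.126, 0], [0.155, -0.14, 0]]}}

```text
time_s: 13.32
position: [0.5413, -0.0198, 0.2148]
tcp_rot: [[0.348, -0.745, 0.569], [0.394, 0.667, 0.632], [-0.851, 0.004, 0.526]]
force: [-0.3, -0.1, -0.6]
opening: 0.14
```

```bash
python3 -c "
from arc2 import *
rows([.185,.16,.135,.11,.085,.06,.04,.02,.005,0])
"
```

```text
alpha now 0.5535536185337101 F [-0.3 -0.1 -0.6] M [-0.25  0.28  0.11] j [ -33.   20.  108.   40.   54. -106.] op 0.14
[[-1.4, -1.5, -3.7], [-3.1, -3.4, -7.6], [-4.7, -5.2, -11.6], [-6.3, -6.9, -15.7], [-7.8, -8.5, -19.8], [-9.2, -10.1, -24.0], [-10.2, -11.3, -27.4], [-11.3, -12.4, -30.8], [-12.0, -13.2, -33.4], [-12.3, -13.5, -34.3]]
[[0.013, -0.011, -0.0], [0.026, -0.023, -0.0], [0.038, -0.035, -0.0], [0.051, -0.047, -0.0], [0.064, -0.058, -0.0], [0.077, -0.07, -0.0], [0.088, -0.08, -0.0], [0.098, -0.089, -0.0], [0.106, -0.096, -0.0], [0.108, -0.098, -0.0]]
tilt est 0.20748416624574517 r 203.8931997626451
```

Call:
{"api": "send_rows", "payload": {"fingers": [0.14, 0.14, 0.14, 0.14, 0.14, 0.14, 0.14, 0.14, 0.14, 0.14], "dp": [[-1.4, -1.5, -3.7], [-3.1, -3.4, -7.6], [-4.7, -5.2, -11.6], [-6.3, -6.9, -15.7], [-7.8, -8.5, -19.8], [-9.2, -10.1, -24], [-10.2, -11.3, -27.4], [-11.3, -12.4, -30.8], [-12, -13.2, -33.4], [-12.3, -13.5, -34.6]], "turn": [[0.013, -0.011, 0], [0.026, -0.023, 0], [0.038, -0.035, 0], [0.051, -0.047, 0], [0.064, -0.058, 0], [0.077, -0.07, 0], [0.088, -0.08, 0], [0.098, -0.089, 0], [0.106, -0.096, 0], [0.108, -0.098, 0]]}}

```text
time_s: 14.15
position: [0.5289, -0.0341, 0.1797]
tcp_rot: [[0.428, -0.744, 0.513], [0.481, 0.668, 0.568], [-0.765, 0.003, 0.644]]
force: [-0.2, 1.4, 0.2]
opening: 0.135
```

```bash
python3 -c "
from arc2 import *
import cv2
rows([0])
c=bot.capture('scene');cv2.imwrite('pics/scene11.png',cv2.resize(c['img'][120:350,200:430],None,fx=2.6,fy=2.6))
c=bot.capture('wrist');cv2.imwrite('pics/w11.png',c['img'])
"
```

```text
alpha now 0.6991282850374008 F [-0.2  1.4  0.2] M [-0.3   0.1  -0.04] j [ -41.   26.  114.   53.   54. -127.] op 0.135
[[0.1, 0.8, 0.8]]
[[0.001, -0.001, -0.0]]
tilt est -0.004969434721242116 r 203.86793932603064
```

View pics/scene11.png

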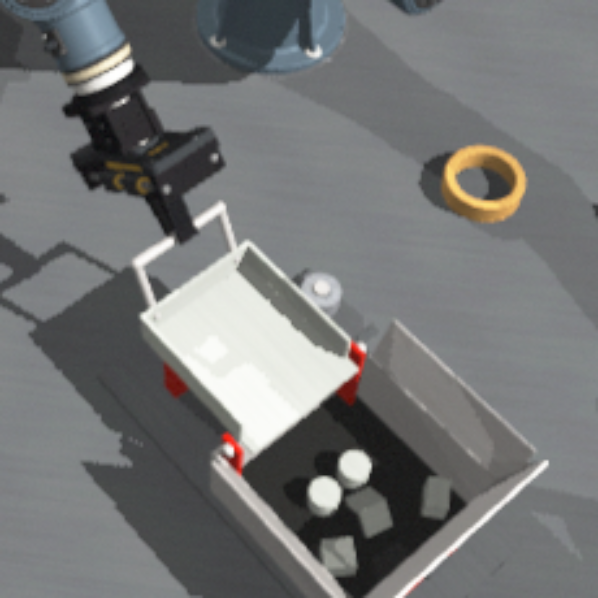

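View pics/w11.png

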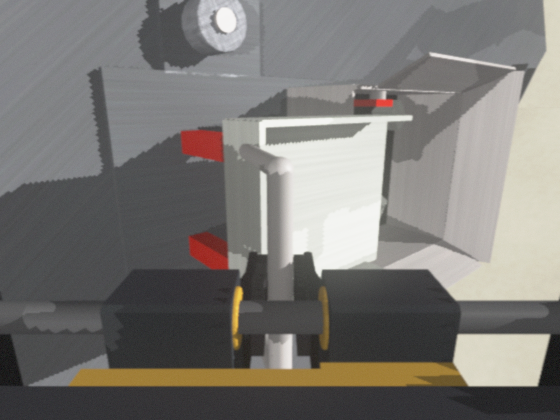

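Call:
{"api": "send_rows", "payload": {"fingers": [0.2, 0.3, 0.4, 0.5, 0.5, 0.5, 0.5, 0.5, 0.5, 0.5], "dp": [[0, 0, 0], [0, 0, 0], [0, 0, 0], [0, 0, 0], [-4.3, -4.8, 7.6], [-10.7, -12, 19], [-19, -21.6, 34.4], [-30, -33.6, 53.5], [-40, -45, 72], [-51, -58, 92]], "turn": [[0, 0, 0], [0, 0, 0], [0, 0, 0], [0, 0, 0], [0, 0, 0], [0, 0, 0], [0, 0, 0], [0, 0, 0], [0, 0, 0], [0, 0, 0]]}}

```text
time_s: 15.08
position: [0.477, -0.0922, 0.2731]
tcp_rot: [[0.427, -0.745, 0.513], [0.481, 0.667, 0.569], [-0.766, 0.004, 0.643]]
force: [-0.0, -0.0, 0.2]
opening: 0.5
```

Call:
{"api": "send_rows", "payload": {"fingers": [0.5, 0.5, 0.5, 0.5, 0.5], "dp": [[0, 0, 15], [0, 0, 30], [0, 0, 45], [0, 0, 45], [0, 0, 45]], "turn": [[0, 0, 0], [0, 0, 0], [0, 0, 0], [0, 0, 0], [0, 0, 0]]}}

```text
time_s: 15.5
position: [0.4768, -0.0925, 0.3187]
tcp_rot: [[0.428, -0.745, 0.512], [0.479, 0.667, 0.57], [-0.767, 0.001, 0.642]]
force: [0.3, -0.2, -0.8]
opening: 0.496
```

```bash
python3 -c "
from h import *
from rig import bot
s=bot.read_state();print(s['time_s'],s['position'],s['force'])
S0=pickle.load(open('scene0.pkl','rb'))
c=bot.capture('scene');cv2.imwrite('pics/scene12.png',c['img'])
P=cloud(c);e=np.array([.673,.740]);f=np.array([-.740,.673]);H=np.array([.6424,.0915])
d=P[...,:2]-H;m=(abs(d@e-.09)<.09)&(abs(d@f)<.09)&(P[...,2]>.028)&(P[...,2]<.2)
n,l,st,ce=cv2.connectedComponentsWithStats(m.astype(np.uint8))
for i in range(1,n):
  if st[i,4]>15: q=P[l==i];print(st[i,4],'x',(d[l==i]@e).mean().round(3),'y',(d[l==i]@f).mean().round(3),'z',np.median(q[:,2]).round(3),q[:,2].max().round(3))
P0=cloud(S0)
for PP,n in((P0,'before'),(P,'after')):
  d=PP[...,:2]-H;m=(d@e<-.165)&(d@e>-.21)&(abs(d@f)<.06)&(PP[...,2]>.19)&(PP[...,2]<.22);print(n,m.sum(),PP[m].mean(0))
"
```

```text
15.5 [ 0.47681235 -0.09254063  0.31870346] [ 0.32340016 -0.16146837 -0.78139904]
398 x 0.008 y 0.01 z 0.116 0.127
35 x 0.007 y -0.088 z 0.108 0.128
132 x 0.072 y 0.021 z 0.04 0.046
135 x 0.074 y -0.024 z 0.039 0.047
132 x 0.15 y 0.064 z 0.045 0.052
131 x 0.116 y 0.004 z 0.035 0.046
163 x 0.13 y -0.056 z 0.038 0.043
before 196 [ 0.5189657  -0.04535319  0.20496332]
after 197 [ 0.51992263 -0.04640306  0.20512167]
```

View pics/scene12.png

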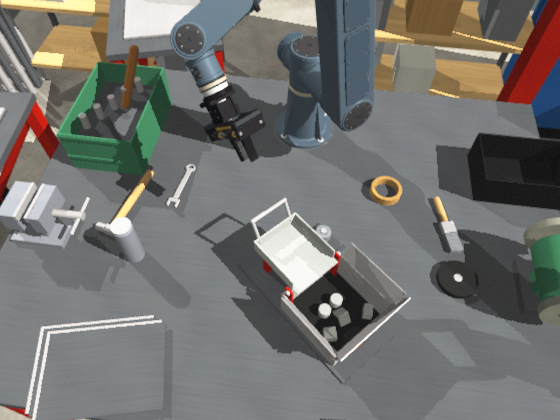

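Pan down (handle height 0.205 before and after), five blanks inside the hopper, bystanders unmoved, gripper clear.

```bash
python3 -c "
from rig import bot
print(bot.hand_in())"
```

```text
the job is handed in; nothing more can be done
None
```

I tipped the pan to about 0.82 rad, all five blanks slid into the hopper, and I lowered the pan along its arc back onto its rest. I then backed the gripper off and handed the job in at about 15.5 s. No verdict was reported.

- **First attempt failed:** I gripped the bar with the tool pointing straight down, and it slipped off as I started to lift. The pan looked still on its rest afterwards. I then held the bar loosely from behind with the tool tilted 40°, and that worked.
- **Blanks:** the last camera check found five separate objects on the hopper floor, with x between 0.07 and 0.15 m, y within 0.065 m and tops at or below 0.052 m.
- **Pan:** the handle points averaged 0.205 m in height both before and after, so the pan is down. I never measured its speed directly. I lowered it at about 0.36 rad/s, slowing near the rest.
- **Bystanders and arm:** the bystanders looked unmoved in the before and after pictures, judged by eye only. The gripper was about 0.13 m from the handle. The largest force I read at the end of any move was about 6 N.

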